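# Lay the pipette canister down for loading

### The job

Lay the tall open steel pipette canister down on its side in the tray, ready to be loaded: its open mouth towards the robot and its base flat against the tray's far end wall. Tip it over and slide it home with the fingertips, never picking it up off the tray, and let it down gently all the way rather than letting it drop. Leave the canister's lid and the two sample pots where they are.

Things in the scene. Friction and masses are not known exactly. Their poses are not given: they have to be found in the camera images.
- canister: open square can of plain thin steel, 72 x 72 mm outside, 210 mm tall, walls and floor 3 mm, empty, loose; 0.32 to 0.53 kg, centre of mass about 95 mm above the underside: it overbalances when leant 0.36 rad. Stands upright in the tray near the far end wall. Origin: centre of the underside; z runs from base to mouth; x and y square to its sides, x along the tray's x within 0.12 rad
- mouth (a point): centre of the canister's open mouth (inside 66 x 66 mm, 207 mm deep), in the plane of the rim, 210 mm from the underside along the canister's z; axes as the canister
- tray: white enamelled steel tray with a blue rim, fixed to the bench: inside 340 mm (x) x 190 mm (y), walls 22 mm high with the bead 2 mm more, 4 mm thick, floor 3 mm thick. Origin: on the bench under the tray's centre. x points along the tray to the far end wall (away from the robot), z up
- stop_wall (a point): foot of the inner face of the tray's far end wall, at the middle of its width, on the tray floor, 3 mm above the bench; axes as the tray (x points into the wall)
- lid: the canister's square steel lid, 78 x 78 x 40 mm, lying beside the tray, top up; origin at the centre of its underside. To be left alone
- pot_a: capped sample pot, 42 mm diameter, 62 mm tall, blue cap, standing beside the tray; origin at the centre of its underside. To be left alone
- pot_b: second capped sample pot, same as the first, standing beside the tray; origin at the centre of its underside. To be left alone

How it is judged:
By the outcome, as a careful person would: the job done as asked, in the order asked, and still so for the second after the job is handed in, with the robot touching nothing.
It also fails if it takes over 69 s, if anything falls off the work surface, if the arm or the gripper's body presses on something with over 40 N, if the wrist force passes 120 N, or if a joint passes its speed limit or range.

### The arm

A 6-joint arm with a two-finger parallel gripper is mounted at the origin on the work surface. World frame = base frame: x ahead of the robot, y to its left, z up, the work surface at z = 0. Lengths are in mm, angles in rad, forces in N, time in s.
With the tool pointing down it reaches from about 350 to 775 mm from the base axis. Payload 7.3 kg.
Tool frame: the origin (TCP) lies at the very end of the fingers, on their centre line; the grasp point (between the pads) lies 19 mm behind it; z points along the fingers, y is the line along which they close (so a half turn about z gives the same grasp; the last joint's range is limited). The gripper opens to 92 mm and grips with 3 to 60 N. Pads are 19 mm wide; open, the fingers measure 130 mm over their backs; the gripper's body (75 mm by 190 mm) begins 47 mm behind the grasp point.
Start: joints at [1.049, 0.342, 1.524, -0, 1.275, -0.146], TCP at [192.671, 488.388, 226.741] pointing down, gripper open.
Joint ranges: [-2.53, 2.53], [-0.77, 2.02], [0.04, 2.7], [-1, 4.14], [0.28, 2.66], [-3.11, 3.11]. Speed limits (rad/s): [2.57, 2.57, 3.14, 3.14, 3.14, 3.14].

### API

Orientations are given as a unit quaternion [w, x, y, z].
In Python, from cell import read_state, snapshot, calibration, job_done gives the robot as it stands. The module is installed in compiled form; this text tells all that it offers.
- The arm moves only by the tool drive_tool, never from a script. Its arguments are lists of equal length, an entry for each row: "linear": the shift along the tool's x, y, z normalised to -1 to 1, where 1 is 2 cm, a list of three; "turn": the turn, a rotation vector about the tool's x, y, z normalised to -1 to 1, where 1 is 6 degrees, a list of three; "fingers": the gripper's target within -1 to 1 (fully open at 1, half-way at 0, shut at -1). A call has 1 to 12 rows; each row shifts and turns the commanded pose from where the row before left it, along the tool's axes as they then stand; what a row does not reach is not made up. A row lasts 1/10 s, in which the tool goes at most 50 mm and 8.59 degrees, less where a joint would pass 70% of its speed; a pose out of reach is approached as far as the arm can. A call with a number of a shift or a turn outside -1 to 1 is refused whole. A call with a gripper value outside its range is refused whole. The fingers move at their own pace and stop on an object; "grip_force" is the grip in N (left out, the last holds). Time passes only in rows, so rows that do not move let the fingers close. It gives the time, the measured TCP pose, the force, the opening and the grip force at its end, in the units of the state.
- read_state(): the state, without advancing time (a new reading comes with each control period).
- snapshot(name): name is "scene" or "top" or "wrist"; returns (picture, depth): 400x640x3 uint8, red, green, blue; 400x640 float32, mm along the optical axis (not along the pixel's ray), 0 where there is no reading.
- calibration(name): a dict with "fx", "fy", "cx", "cy" (pixels), "k1" (the pictures are not rectified: a ray, as slopes to the right and down, at radius r is drawn at 1 + k1 r^2 times it, then the intrinsics apply), "R" (3x3) and "t" (3): a world point X has camera coordinates R X + t. Camera axes: x right, y down, z forward; pixel columns grow to the right and rows downward; lengths in mm; the calibration is good to about 2 mm. A picture is of the moment at which its call begins: read the wrist's pose just before it. calibration takes no time and is no camera call; for the wrist camera it gives the pose at the moment of the call.
- job_done(): hands the job in; it is judged then, once.
The state is a dict: "time": time; "q": joint angles; "joint_vel": joint speeds; "tau": joint torques, N m; "tcp_pos": TCP position; "tool_rot": TCP orientation; "contact_force": force on the tool from outside, world axes, zero at the start; "ft_torque": the same for the moment, N m; "width": finger opening in mm; "grasp_force": force on a finger pad.
Only numpy, scipy, OpenCV 4.12 (cv2) and the standard library are available. Lean on these libraries where they do the work, as an engineer would, in place of code of your own. Each camera call takes 0.05 s, during which the arm holds its last target. There are 200 camera calls.

## Working session

There is one attempt and no reset: what is moved stays moved. The work goes in short steps, Python scripts to look and compute and a tool call to move; the robot and the scene stay as the last step left them, time stands still between calls to the robot, and variables do not carry over. Pictures are saved under pics/ and viewed, at most 10 in all, crops included, and the job is handed in when it is done.

Besides the shell and the picture viewer there is one more tool, called after "Emit:" in YAML: its name, and indented under it one key for each argument. drive_tool: Moves the arm, as the interface text tells. Its arguments: {"type":"object","properties":{"linear":{"type":"array"},"turn":{"type":"array"},"fingers":{"type":"array"},"grip_force":{"type":"number"}},"required":["linear","turn","fingers"]}

```bash
mkdir -p pics; cat > h.py <<'E'
import numpy as np,cv2
from cell import *
def cloud(name):
    c=calibration(name); p,d=snapshot(name)
    u,v=np.meshgrid(np.arange(640),np.arange(400))
    K=np.array([[c['fx'],0,c['cx']],[0,c['fy'],c['cy']],[0,0,1.]])
    n=cv2.undistortPoints(np.stack([u,v],-1).reshape(-1,1,2).astype(np.float64),K,np.array([c['k1'],0,0,0,0.])).reshape(400,640,2)
    P=np.dstack([n*d[...,None],d]); X=(P-np.array(c['t']))@np.array(c['R'])
    X[d==0]=np.nan
    return p,d,X
E
python3 - <<'E'
from h import *
for n in('scene','top'):
    p,d,X=cloud(n); cv2.imwrite(f'pics/{n}0.png',p[...,::-1]); np.savez(f'{n}0.npz',p=p,d=d,X=X)
    c=calibration(n); print(n,c['fx'],c['k1'],-np.array(c['R']).T@c['t'],np.array(c['R'])[2])
print(read_state())
E
```

```text
scene 461.82827188262485 -0.05412801935161858 [1270.32266953  -17.1895692   923.97944431] [-0.64910736  0.02959903 -0.76012073]
top 450.2181468783629 -0.12855028438090965 [ 454.85924066   25.57248603 1188.01419595] [ 0.14626974 -0.00161298 -0.98924343]
{'time': 0.1, 'q': array([ 1.04899481e+00,  3.42638294e-01,  1.52490259e+00, -1.57098021e-05,
        1.27539352e+00, -1.46019685e-01]), 'joint_vel': array([ 0.00018541, -0.00231808, -0.00138632, -0.00047461, -0.00041762,
        0.00040947]), 'tau': array([ 2.36123364e-03, -4.32009172e+01, -2.44694817e+01,  7.20242411e-02,
        5.25899953e-02, -3.07190032e-05]), 'tcp_pos': array([192.4903675 , 488.05903568, 226.12871102]), 'tool_rot': array([-2.12774508e-04,  1.86785055e-01,  9.82400577e-01, -6.36283547e-04]), 'contact_force': array([0.31394532, 0.01752471, 0.97362552]), 'ft_torque': array([ 0.02931958, -0.03350397,  0.01499756]), 'grasp_force': 0.0, 'width': 91.75821070055477}
```

View pics/scene0.png

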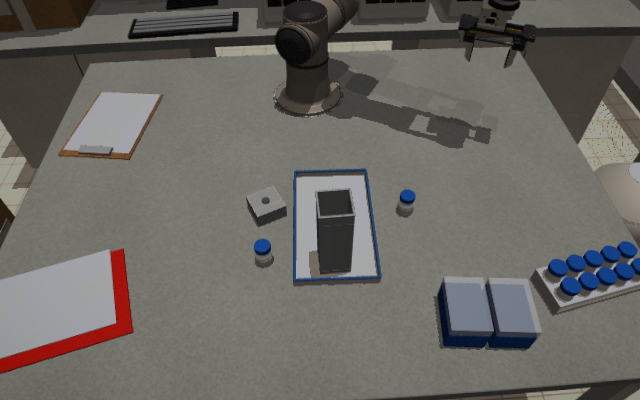

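View pics/top0.png

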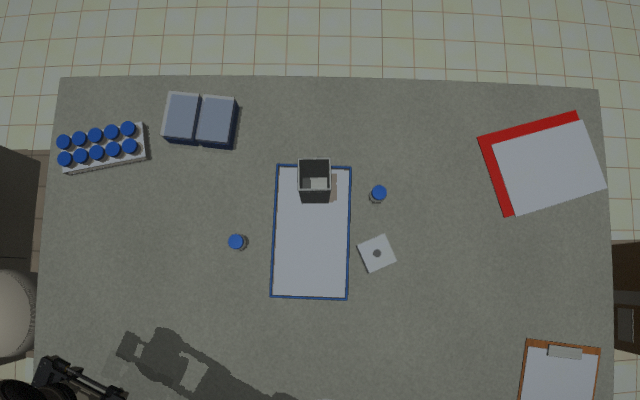

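The scene view shows the canister at about (335,230), near the far end of the tray. The lid is at (266,205) and the pots are at (263,250) and (407,201). In the top view +x is up: the tray spans columns 272–351 and rows 164–299, and the canister mouth is at about (314,173).

Plan: pinch the two y-sides lightly near the top and use the pads as a hinge. I'll swing the canister along an arc about its near base edge, then slide it home.

```bash
python3 - <<'E'
from h import *
for n in('top','scene'):
    z=np.load(n+'0.npz');p,d,X=z['p'],z['d'],z['X']
    x,y,zz=np.moveaxis(X,-1,0)
    near=(x>350)&(x<850)&(abs(y)<250)
    hs=cv2.cvtColor(p,cv2.COLOR_RGB2HSV)
    # rim
    m=near&(abs(zz-213)<6)
    P=X[m]; print(n,'rim n',m.sum(),P.mean(0),cv2.minAreaRect(P[:,:2].astype(np.float32)))
    w=near&(zz<12)&(hs[...,1]<40)&(hs[...,2]>170); 
    W=X[w];print('floor z',np.median(W[:,2]),np.percentile(W[:,:2],[1,99],axis=0))
    b=near&(hs[...,0]>95)&(hs[...,0]<125)&(hs[...,1]>120)&(zz<35)&(zz>8)
    k,l,s,c=cv2.connectedComponentsWithStats(b.astype(np.uint8),connectivity=8)
    i=1+np.argmax(s[1:,2]*s[1:,3]);B=X[b]
    B=X[(l==i)]; print('tray rim',len(B),cv2.minAreaRect(B[:,:2].astype(np.float32)),np.median(B[:,2]))
    for nm,f in(('caps',near&(abs(zz-62)<6)),('lid',near&(abs(zz-40)<4))):
        k,l,s,c=cv2.connectedComponentsWithStats(f.astype(np.uint8))
        for j in range(1,k):
            if s[j,4]>60: print(nm,s[j,4],X[l==j].mean(0).round(1))
E
```

```text
top rim n 264 [660.18319854  38.16326222 213.06421578] ((659.5143432617188, 37.45330047607422), (73.51945495605469, 75.04766082763672), 1.8660542964935303)
  return _methods._mean(a, axis=axis, dtype=dtype,
  ret = ret.dtype.type(ret / rcount)
Traceback (most recent call last):
IndexError: index -1 is out of bounds for axis 0 with size 0
```

```bash
python3 - 2>/dev/null <<'E'
from h import *
for n in('top','scene'):
    z=np.load(n+'0.npz');p,d,X=z['p'],z['d'],z['X']
    x,y,zz=np.moveaxis(X,-1,0)
    near=(x>350)&(x<850)&(abs(y)<250)
    hs=cv2.cvtColor(p,cv2.COLOR_RGB2HSV)
    m=near&(abs(zz-213)<7)
    P=X[m]; print(n,'rim n',m.sum(),P.mean(0),cv2.minAreaRect(P[:,:2].astype(np.float32)))
    b=near&(hs[...,0]>95)&(hs[...,0]<125)&(hs[...,1]>120)&(zz<35)&(zz>8)
    k,l,s,c=cv2.connectedComponentsWithStats(b.astype(np.uint8),connectivity=8)
    i=1+np.argmax(s[1:,2]*s[1:,3])
    B=X[(l==i)]; print('tray rim',len(B),cv2.minAreaRect(B[:,:2].astype(np.float32)),np.median(B[:,2]))
    f=near&(x>460)&(x<540)&(abs(y-38)<60); print('floor z',np.median(zz[f]))
    for nm,f in(('caps',near&(abs(zz-62)<6)),('lid',near&(abs(zz-40)<4))):
        k,l,s,c=cv2.connectedComponentsWithStats(f.astype(np.uint8))
        for j in range(1,k):
            if s[j,4]>40: print(nm,s[j,4],X[l==j].mean(0).round(1))
E
```

```text
top rim n 269 [660.77632281  38.38605638 212.9897931 ] ((659.5143432617188, 37.45330047607422), (73.51945495605469, 75.04766082763672), 1.8660542964935303)
tray rim 406 ((549.8491821289062, 43.52064514160156), (196.46983337402344, 348.3025817871094), 88.9149169921875) 24.266096355757526
floor z 3.705545338981453
caps 178 [ 646.8 -126.9   62.3]
caps 169 [516.1 232.7  62.3]
lid 849 [ 495.  -124.9   40.5]
scene rim n 374 [660.94587137  38.10701267 212.18165314] ((659.2159423828125, 37.325416564941406), (75.16321563720703, 74.65068817138672), 2.294645071029663)
tray rim 756 ((547.3359375, 44.81702423095703), (199.30111694335938, 353.8932189941406), 88.5631332397461) 24.47599991849345
floor z 3.301084111103165
caps 153 [516.6 231.8  62. ]
caps 197 [ 648.9 -127.    62.5]
caps 99 [694.5  38.5  62. ]
lid 707 [ 495.1 -124.2   40.5]
lid 41 [526.7 229.4  39.2]
lid 63 [694.6  36.8  39.9]
```

Emit:
drive_tool:
  linear:
    - [0,0,-0.5]
    - [0,0,-0.5]
    - [0,0,-0.5]
    - [0,0,-0.5]
    - [-0.94,-0.97,0]
    - [-0.94,-0.97,0]
    - [-0.94,-0.97,0]
    - [-0.94,-0.97,0]
    - [-0.94,-0.97,0]
    - [-0.94,-0.97,0]
    - [-0.94,-0.97,0]
    - [-0.94,-0.97,0]
  turn:
    - [0,0,-1]
    - [0,0,-1]
    - [0,0,-1]
    - [0,0,-0.92]
    - [0,0,0]
    - [0,0,0]
    - [0,0,0]
    - [0,0,0]
    - [0,0,0]
    - [0,0,0]
    - [0,0,0]
    - [0,0,0]
  fingers: [1,1,1,1,1,1,1,1,1,1,1,1]

```text
time: 1.3
tcp_pos: [348.9, 337.5, 266.4]
tool_rot: [-0.0, -0.017, 1.0, -0.0]
contact_force: [1.4, 0.6, -0.3]
width: 91.8
grasp_force: 0.0
```

Emit:
drive_tool:
  linear:
    - [-0.94,-0.97,0]
    - [-0.94,-0.97,0]
    - [-0.94,-0.97,0]
    - [-0.94,-0.97,0]
    - [-0.94,-0.97,0]
    - [-0.94,-0.97,0]
    - [-0.94,-0.97,0]
    - [-0.94,-0.97,0]
    - [-0.94,-0.97,0]
    - [-0.94,-0.97,0]
    - [-0.94,-0.97,0]
    - [-0.94,-0.97,0]
  turn:
    - [0,0,0]
    - [0,0,0]
    - [0,0,0]
    - [0,0,0]
    - [0,0,0]
    - [0,0,0]
    - [0,0,0]
    - [0,0,0]
    - [0,0,0]
    - [0,0,0]
    - [0,0,0]
    - [0,0,0]
  fingers: [1,1,1,1,1,1,1,1,1,1,1,1]

```text
time: 2.5
tcp_pos: [582.4, 112.8, 266.2]
tool_rot: [-0.0, -0.017, 1.0, 0.0]
contact_force: [-0.2, 0.0, 0.3]
width: 91.8
grasp_force: 0.0
```

Emit:
drive_tool:
  linear:
    - [-0.94,-0.97,0]
    - [-0.94,-0.97,0]
    - [-0.94,-0.97,0]
    - [-0.94,-0.97,0]
    - [0,0,0]
    - [0,0,0]
  turn:
    - [0,0,0]
    - [0,0,0]
    - [0,0,0]
    - [0,0,0]
    - [0,0,0]
    - [0,0,0]
  fingers: [1,1,1,1,1,1]

```text
time: 3.1
tcp_pos: [659.5, 38.6, 265.7]
tool_rot: [-0.001, -0.017, 1.0, 0.0]
contact_force: [0.4, -0.1, -0.2]
width: 91.7
grasp_force: 0.0
```

```bash
python3 - 2>/dev/null <<'E'
from h import *
p,d,X=cloud('wrist'); cv2.imwrite('pics/w1.png',p[...,::-1])
x,y,z=np.moveaxis(X,-1,0)
m=(abs(z-212)<6)&(abs(x-660)<60)&(abs(y-38)<60)
P=X[m];print(m.sum(),P[:,:2].min(0),P[:,:2].max(0),cv2.minAreaRect(P[:,:2].astype(np.float32)))
c=calibration('wrist');print(-np.array(c['R']).T@c['t'])
E
```

```text
2034 [620.6780001   -0.90713879] [695.85506878  76.4066531 ] ((658.5025024414062, 37.87738800048828), (73.04197692871094, 74.76929473876953), 2.5879247188568115)
[589.64459642  37.10778335 423.66811201]
```

View pics/w1.png

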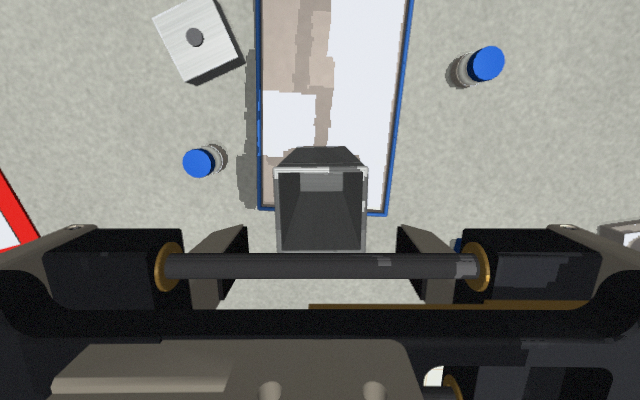

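The wrist view shows the mouth at columns 273–368, rows 168–250, centred between the open fingers (inner faces at about columns 245 and 397). I'll descend and pinch lightly.

Emit:
drive_tool:
  linear:
    - [0.02,-0.02,0.74]
    - [0,0,0.74]
    - [0,0,0.74]
    - [0,0,0.74]
    - [0,0,0.74]
    - [0,0,0.74]
    - [0,0,0]
    - [0,0,0]
  turn:
    - [0,0,0]
    - [0,0,0]
    - [0,0,0]
    - [0,0,0]
    - [0,0,0]
    - [0,0,0]
    - [0,0,0]
    - [0,0,0]
  fingers: [1,1,1,1,1,1,1,1]

```text
time: 3.95
tcp_pos: [659.0, 39.2, 178.5]
tool_rot: [0.0, -0.018, 1.0, 0.0]
contact_force: [-0.5, 0.2, -0.5]
width: 91.9
grasp_force: 0.0
```

Emit:
drive_tool:
  linear:
    - [0,0,0]
    - [0,0,0]
    - [0,0,0]
    - [0,0,0]
    - [0,0,0]
    - [0,0,0]
  turn:
    - [0,0,0]
    - [0,0,0]
    - [0,0,0]
    - [0,0,0]
    - [0,0,0]
    - [0,0,0]
  fingers: [0.8,0.7,0.6,0.5,0.4,0.3]
  grip_force: 10

```text
time: 4.55
tcp_pos: [659.6, 38.2, 178.4]
tool_rot: [0.0, -0.017, 1.0, -0.0]
contact_force: [-1.4, -0.5, 3.1]
width: 72.1
grasp_force: 10.0
```

```bash
python3 - <<'E'
import numpy as np
t=np.radians(np.arange(0,90.1,2)); x=36*np.cos(t)-194.5*np.sin(t); z=36*np.sin(t)+194.5*np.cos(t)
l=np.stack([-np.diff(x)/20,np.zeros(45),-np.diff(z)/20],1).round(3)
for k in range(0,45,9): print(l[k:k+9].tolist(), z[k+9]-16,x[k+9]-x[0])
E
```

```text
[[0.34, 0.0, -0.057], [0.342, 0.0, -0.045], [0.344, 0.0, -0.033], [0.345, 0.0, -0.021], [0.345, 0.0, -0.009], [0.345, 0.0, 0.003], [0.345, 0.0, 0.015], [0.344, 0.0, 0.027], [0.343, 0.0, 0.039]] 180.1051042169055 -61.865770819301744
[[0.341, 0.0, 0.051], [0.339, 0.0, 0.063], [0.337, 0.0, 0.075], [0.334, 0.0, 0.087], [0.331, 0.0, 0.098], [0.327, 0.0, 0.11], [0.323, 0.0, 0.121], [0.319, 0.0, 0.132], [0.314, 0.0, 0.143]] 162.51407448845632 -121.19961977338792
[[0.309, 0.0, 0.154], [0.303, 0.0, 0.165], [0.297, 0.0, 0.175], [0.291, 0.0, 0.186], [0.284, 0.0, 0.196], [0.277, 0.0, 0.205], [0.27, 0.0, 0.215], [0.262, 0.0, 0.224], [0.254, 0.0, 0.233]] 127.44884336838413 -172.19353632339826
[[0.246, 0.0, 0.242], [0.238, 0.0, 0.25], [0.229, 0.0, 0.259], [0.22, 0.0, 0.266], [0.21, 0.0, 0.274], [0.2, 0.0, 0.281], [0.19, 0.0, 0.288], [0.18, 0.0, 0.294], [0.17, 0.0, 0.301]] 78.3418399925528 -209.85588062190925
[[0.159, 0.0, 0.306], [0.149, 0.0, 0.312], [0.138, 0.0, 0.317], [0.126, 0.0, 0.321], [0.115, 0.0, 0.325], [0.104, 0.0, 0.329], [0.092, 0.0, 0.333], [0.081, 0.0, 0.336], [0.069, 0.0, 0.338]] 20.000000000000014 -230.5
```

First 9 rows bring it to an 18° lean.

Emit:
drive_tool:
  linear:
    - [0.34,0,-0.05]
    - [0.34,0,-0.04]
    - [0.34,0,-0.03]
    - [0.35,0,-0.02]
    - [0.35,0,-0.01]
    - [0.35,0,0]
    - [0.34,0,0.02]
    - [0.34,0,0.03]
    - [0.34,0,0.04]
  turn:
    - [0,0,0]
    - [0,0,0]
    - [0,0,0]
    - [0,0,0]
    - [0,0,0]
    - [0,0,0]
    - [0,0,0]
    - [0,0,0]
    - [0,0,0]
  fingers: [0.3,0.3,0.3,0.3,0.3,0.3,0.3,0.3,0.3]

```text
time: 5.45
tcp_pos: [597.0, 36.2, 179.1]
tool_rot: [-0.0, -0.017, 1.0, 0.0]
contact_force: [1.5, -1.7, 3.1]
width: 71.7
grasp_force: 10.0
```

```bash
python3 - 2>/dev/null <<'E'
from h import *
print(read_state())
p,d,X=cloud('scene'); cv2.imwrite('pics/s2.png',cv2.resize(p[130:330,200:480,::-1],None,fx=2.5,fy=2.5))
E
```

```text
{'time': 5.45, 'q': array([-6.76444323e-02,  5.13998287e-01,  1.38530901e+00,  7.82475891e-05,
        1.24233734e+00, -1.67314980e+00]), 'joint_vel': array([-1.14200085e-02, -1.12826284e-01,  2.25338305e-01, -9.85014601e-05,
       -1.10010700e-01, -1.08096115e-02]), 'tau': array([ 1.24025825e+00, -4.88164365e+01, -2.30845445e+01,  7.63978735e-01,
        5.71374670e-01,  1.74298463e-02]), 'tcp_pos': array([596.97025954,  36.15532109, 179.12548807]), 'tool_rot': array([-2.27548713e-05, -1.73410289e-02,  9.99849632e-01,  3.91049210e-05]), 'contact_force': array([ 1.4603771 , -1.72515294,  3.09546743]), 'ft_torque': array([-0.59828346, -0.2057639 , -0.00147348]), 'grasp_force': 9.99735027551651, 'width': 71.67109947565282}
```

View pics/s2.png

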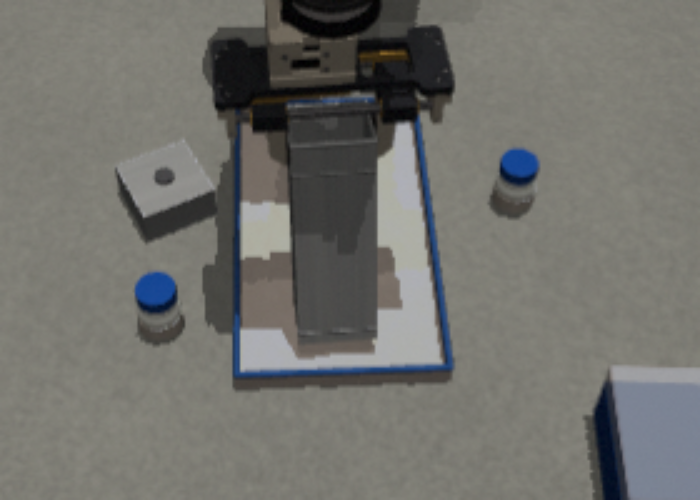

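The crop shows the canister leaning towards the robot with its base edge still on the tray floor (crop 300–378, 335). The hinge is working, so I'll carry on.

Emit:
drive_tool:
  linear:
    - [0.34,0,0.05]
    - [0.34,0,0.06]
    - [0.34,0,0.08]
    - [0.33,0,0.09]
    - [0.33,0,0.1]
    - [0.33,0,0.11]
    - [0.32,0,0.12]
    - [0.32,0,0.13]
    - [0.31,0,0.14]
  turn:
    - [0,0,0]
    - [0,0,0]
    - [0,0,0]
    - [0,0,0]
    - [0,0,0]
    - [0,0,0]
    - [0,0,0]
    - [0,0,0]
    - [0,0,0]
  fingers: [0.3,0.3,0.3,0.3,0.3,0.3,0.3,0.3,0.3]

```text
time: 6.4
tcp_pos: [537.8, 34.2, 161.1]
tool_rot: [-0.0, -0.017, 1.0, 0.0]
contact_force: [-0.5, -0.9, 0.2]
width: 71.6
grasp_force: 10.0
```

```bash
cat >> h.py <<'E'
def far():
    p,d,X=cloud('scene'); x,y,z=np.moveaxis(X,-1,0)
    m=(x>350)&(x<712)&(abs(y-38)<25)&(z>12)&(z<230)
    tc=read_state()['tcp_pos']; m&=(x>tc[0]-10)
    P=X[m]; 
    for _ in range(4):
        c=P.mean(0); n=np.linalg.svd(P-c,full_matrices=False)[2][2]; P=P[abs((P-c)@n)<4]
    n*=np.sign(n[0]); print('lean deg',np.degrees(np.arctan2(n[2],n[0])),'yaw',np.degrees(np.arctan2(n[1],n[0])),'n',len(P),P.min(0).round(),P.max(0).round(),tc)
    return p
E
python3 -c "
from h import *
far();print(read_state()['contact_force'])"
```

```text
lean deg 35.85470714861968 yaw 1.680104406430492 n 1992 [555.  13.  44.] [681.  63. 218.] [536.57563669  34.23779481 160.55860966]
[-1.60949611 -0.85155521 -0.15246537]
```

Lean is 35.9° against 36° expected. Continuing.

Emit:
drive_tool:
  linear:
    - [0.31,0,0.15]
    - [0.3,0,0.17]
    - [0.3,0,0.18]
    - [0.29,0,0.19]
    - [0.28,0,0.2]
    - [0.28,0,0.2]
    - [0.27,0,0.21]
    - [0.26,0,0.22]
    - [0.25,0,0.23]
  turn:
    - [0,0,0]
    - [0,0,0]
    - [0,0,0]
    - [0,0,0]
    - [0,0,0]
    - [0,0,0]
    - [0,0,0]
    - [0,0,0]
    - [0,0,0]
  fingers: [0.3,0.3,0.3,0.3,0.3,0.3,0.3,0.3,0.3]

```text
time: 7.35
tcp_pos: [487.1, 32.4, 126.1]
tool_rot: [-0.0, -0.017, 1.0, 0.0]
contact_force: [-1.3, 1.0, 0.3]
width: 72.2
grasp_force: 10.0
```

Emit:
drive_tool:
  linear:
    - [0.25,0,0.24]
    - [0.24,0,0.25]
    - [0.23,0,0.26]
    - [0.22,0,0.27]
    - [0.21,0,0.27]
    - [0.2,0,0.28]
    - [0.19,0,0.29]
    - [0.18,0,0.29]
    - [0.17,0,0.3]
  turn:
    - [0,0,0]
    - [0,0,0]
    - [0,0,0]
    - [0,0,0]
    - [0,0,0]
    - [0,0,0]
    - [0,0,0]
    - [0,0,0]
    - [0,0,0]
  fingers: [0.3,0.3,0.3,0.3,0.3,0.3,0.3,0.3,0.3]

```text
time: 8.25
tcp_pos: [449.5, 31.0, 77.0]
tool_rot: [-0.0, -0.017, 1.0, 0.0]
contact_force: [-1.8, -0.3, -0.5]
width: 71.9
grasp_force: 10.0
```

```bash
python3 -c "
from h import *
far();print(read_state()['contact_force'])"
```

```text
lean deg 61.43609674975995 yaw 85.2792880664139 n 361 [446.  25.  15.] [645.  48. 221.] [448.81121022  31.10557534  76.16621218]
[-0.88573818 -1.08631862 -2.46998476]
```

Emit:
drive_tool:
  linear:
    - [0.16,0,0.31]
    - [0.15,0,0.31]
    - [0.14,0,0.32]
    - [0.13,0,0.32]
    - [0.11,0,0.32]
    - [0.1,0,0.33]
    - [0.05,0,0.17]
    - [0.05,0,0.17]
  turn:
    - [0,0,0]
    - [0,0,0]
    - [0,0,0]
    - [0,0,0]
    - [0,0,0]
    - [0,0,0]
    - [0,0,0]
    - [0,0,0]
  fingers: [0.3,0.3,0.3,0.3,0.3,0.3,0.3,0.3]

```text
time: 9.1
tcp_pos: [431.8, 30.5, 32.1]
tool_rot: [-0.0, -0.017, 1.0, 0.0]
contact_force: [-2.5, -1.1, -1.8]
width: 71.8
grasp_force: 10.0
```

```bash
cat >> h.py <<'E'
def top():
    p,d,X=cloud('scene'); x,y,z=np.moveaxis(X,-1,0)
    tc=read_state()['tcp_pos']
    m=(x>tc[0]+45)&(x<712)&(abs(y-38)<60)&(z>55)&(z<120)
    P=X[m]; A=np.c_[P,np.ones(len(P))]; A[:,2]=1
    k=np.linalg.lstsq(A[:,:3],P[:,2],rcond=None)[0]
    r=cv2.minAreaRect(P[:,:2].astype(np.float32))
    print('slope',k,'z',P[:,2].min(),P[:,2].max(),'x',P[:,0].min(),P[:,0].max(),'rect',r,tc,read_state()['contact_force'])
    return p
E
python3 -c "
from h import *
p=top();cv2.imwrite('pics/s3.png',cv2.resize(p[130:330,200:480,::-1],None,fx=2.5,fy=2.5))"
```

```text
slope [-9.70779955e-02  1.15461874e-02  1.33484622e+02] z 55.01505392316377 90.01458745670189 x 476.80887311048537 631.525789779713 rect ((553.425537109375, 34.13631820678711), (155.14491271972656, 72.30784606933594), 1.726544737815857) [431.72690948  30.46922126  31.79111963] [-1.19651354 -0.40429235 -1.25090596]
```

View pics/s3.png

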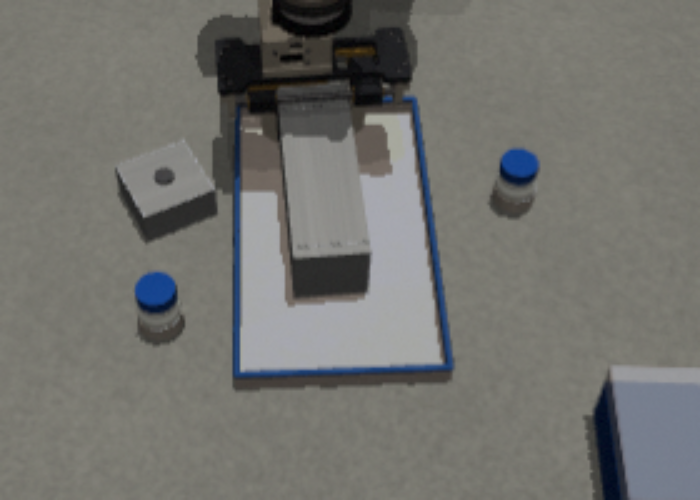

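It is nearly flat, with the mouth towards the robot and about 0.06–0.1 rad of lean left. I'll lower it slowly.

Emit:
drive_tool:
  linear:
    - [0.02,0,0.1]
    - [0.02,0,0.1]
    - [0.02,0,0.1]
    - [0.02,0,0.1]
    - [0.01,0,0.1]
  turn:
    - [0,0,0]
    - [0,0,0]
    - [0,0,0]
    - [0,0,0]
    - [0,0,0]
  fingers: [0.3,0.3,0.3,0.3,0.3]

```text
time: 9.65
tcp_pos: [430.3, 30.4, 22.4]
tool_rot: [0.0, -0.017, 1.0, 0.0]
contact_force: [-2.9, 0.2, -1.2]
width: 72.0
grasp_force: 10.0
```

```bash
sed -i 's/(abs(y-38)<60)&(z>55)/(abs(y-33)<28)\&(z>68)/' h.py; python3 -c "
from h import *
top()"
```

```text
slope [-2.49390131e-02 -3.58872152e-03  9.10750657e+01] z 68.12998644491483 83.56567871911629 x 475.33889964350385 628.533588448276 rect ((551.9219360351562, 33.003910064697266), (153.1742401123047, 55.94916915893555), 0.05588635429739952) [430.23621406  30.37850992  22.17379096] [-1.70897543 -0.68199954 -0.93495022]
```

Emit:
drive_tool:
  linear:
    - [0,0,0.05]
    - [0,0,0.05]
    - [0,0,0.05]
    - [0,0,0.05]
    - [0,0,0.03]
  turn:
    - [0,0,0]
    - [0,0,0]
    - [0,0,0]
    - [0,0,0]
    - [0,0,0]
  fingers: [0.3,0.3,0.3,0.3,0.3]

```text
time: 10.2
tcp_pos: [430.3, 30.4, 18.2]
tool_rot: [0.0, -0.017, 1.0, 0.0]
contact_force: [-5.1, -0.3, 11.7]
width: 72.1
grasp_force: 10.0
```

```bash
python3 -c "
from h import *
top()"
```

```text
slope [-3.39204526e-03  3.05871054e-03  7.73258769e+01] z 68.02849368348292 81.0122864040399 x 475.4058805919176 628.0166528798372 rect ((551.7161254882812, 33.04606246948242), (152.58285522460938, 55.96099853515625), 0.04597468674182892) [430.30991913  30.36370002  18.21998549] [-3.35459353 -0.67472415  3.43636334]
```

It lies flat and the mouth has been let down. Next I'll slide it towards the far wall, turning out the ~3.6° of yaw relative to the tray on the way.

Emit:
drive_tool:
  linear:
    - [-0.1,0,0]
    - [-0.2,0,0]
    - [-0.3,0,0]
    - [-0.35,0,0]
    - [-0.35,0,0]
    - [-0.35,0,0]
    - [-0.35,0,0]
    - [-0.35,0,0]
    - [-0.35,0,0]
    - [-0.35,0,0]
    - [-0.3,0,0]
    - [-0.2,0,0]
  turn:
    - [0,0,0.05]
    - [0,0,0.05]
    - [0,0,0.05]
    - [0,0,0.05]
    - [0,0,0.05]
    - [0,0,0.05]
    - [0,0,0.05]
    - [0,0,0.05]
    - [0,0,0.05]
    - [0,0,0.05]
    - [0,0,0.05]
    - [0,0,0.05]
  fingers: [0.3,0.3,0.3,0.3,0.3,0.3,0.3,0.3,0.3,0.3,0.3,0.3]

```text
time: 11.45
tcp_pos: [500.9, 30.9, 18.2]
tool_rot: [-0.001, 0.014, 1.0, 0.0]
contact_force: [-5.8, -0.0, 7.8]
width: 72.0
grasp_force: 10.0
```

```bash
sed -i 's/(abs(y-33)<28)&(z>68)/(abs(y-38)<60)\&(z>70)/' h.py; python3 -c "
from h import *
p=top();cv2.imwrite('pics/s4.png',cv2.resize(p[130:330,200:480,::-1],None,fx=2.5,fy=2.5))"
```

```text
slope [-1.32500301e-03  8.68490790e-04  7.65483054e+01] z 70.09753938971193 80.29165444384026 x 546.8363213680447 699.5787323825391 rect ((622.2760620117188, 27.50381088256836), (71.7305679321289, 152.23391723632812), 87.80245208740234) [501.74190396  30.75331552  18.16500281] [-2.96361218  0.45079028  4.15093643]
```

View pics/s4.png

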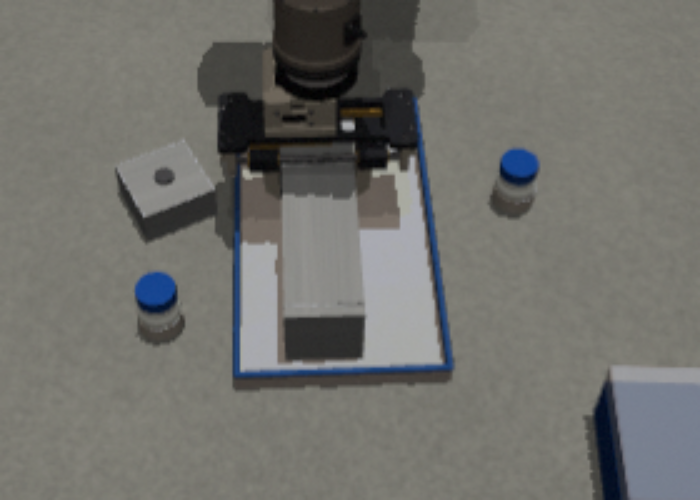

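The base is about 20 mm short of the wall and nearly square to it (crop row 355 against the wall at row 370). I'll close the gap slowly.

Emit:
drive_tool:
  linear:
    - [-0.12,0,0]
    - [-0.12,0,0]
    - [-0.12,0,0]
    - [-0.12,0,0]
    - [-0.12,0,0]
    - [-0.12,0,0]
    - [-0.1,0,0]
  turn:
    - [0,0,-0.06]
    - [0,0,0]
    - [0,0,0]
    - [0,0,0]
    - [0,0,0]
    - [0,0,0]
    - [0,0,0]
  fingers: [0.3,0.3,0.3,0.3,0.3,0.3,0.3]

```text
time: 12.2
tcp_pos: [517.2, 30.4, 18.1]
tool_rot: [-0.0, 0.011, 1.0, 0.0]
contact_force: [-5.3, 0.0, 5.9]
width: 71.8
grasp_force: 10.0
```

Emit:
drive_tool:
  linear:
    - [-0.08,0,0]
    - [-0.08,0,0]
    - [0,0,0]
  turn:
    - [0,0,0]
    - [0,0,0]
    - [0,0,0]
  fingers: [0.3,0.3,0.3]

```text
time: 12.5
tcp_pos: [520.7, 30.3, 18.1]
tool_rot: [-0.0, 0.011, 1.0, 0.0]
contact_force: [-4.8, 0.3, 5.5]
width: 71.5
grasp_force: 10.0
```

Emit:
drive_tool:
  linear:
    - [-0.08,0,0]
    - [-0.08,0,0]
    - [0,0,0]
  turn:
    - [0,0,0]
    - [0,0,0]
    - [0,0,0]
  fingers: [0.3,0.3,0.3]

```text
time: 12.8
tcp_pos: [523.1, 30.2, 18.1]
tool_rot: [-0.001, 0.011, 1.0, 0.0]
contact_force: [-5.4, 0.1, 5.8]
width: 71.7
grasp_force: 10.0
```

Emit:
drive_tool:
  linear:
    - [-0.06,0,0]
    - [-0.06,0,0]
    - [0,0,0]
  turn:
    - [0,0,0]
    - [0,0,0]
    - [0,0,0]
  fingers: [0.3,0.3,0.3]

```text
time: 13.1
tcp_pos: [523.9, 30.2, 17.6]
tool_rot: [-0.003, 0.011, 1.0, 0.0]
contact_force: [-10.8, -1.3, 7.5]
width: 72.1
grasp_force: 10.0
```

```bash
python3 -c "
from h import *
p=top()"
```

```text
slope [7.73964429e-04 1.91892281e-03 7.52227583e+01] z 70.71974946554077 81.07270714661341 x 569.3549768204873 711.9777926645273 rect ((640.255615234375, 27.378549575805664), (71.90418243408203, 142.7863006591797), 88.83415985107422) [523.87982016  30.20894311  17.62184053] [-9.72352919 -0.81773882  7.10023936]
```

It has touched the wall: force rose to −10.8 N and yaw is −1.2°, matching the tray. I'll release and lift clear.

Emit:
drive_tool:
  linear:
    - [0,0,0]
    - [0,0,0]
    - [0,0,0]
    - [0,0,0]
    - [0,0,-0.5]
    - [0,0,-1]
    - [0,0,-1]
    - [0,0,-1]
    - [0,0,-1]
    - [0,0,-1]
    - [0,0,-1]
    - [0,0,-1]
  turn:
    - [0,0,0]
    - [0,0,0]
    - [0,0,0]
    - [0,0,0]
    - [0,0,0]
    - [0,0,0]
    - [0,0,0]
    - [0,0,0]
    - [0,0,0]
    - [0,0,0]
    - [0,0,0]
    - [0,0,0]
  fingers: [0.7,0.8,0.9,1,1,1,1,1,1,1,1,1]

```text
time: 14.35
tcp_pos: [526.5, 30.1, 169.6]
tool_rot: [0.0, 0.011, 1.0, -0.0]
contact_force: [0.3, 0.8, -0.4]
width: 91.9
grasp_force: 0.0
```

Emit:
drive_tool:
  linear:
    - [1,0,-0.5]
    - [1,0,0]
    - [1,0,0]
    - [1,0,0]
    - [1,0,0]
    - [1,0,0]
    - [0,0,0]
    - [0,0,0]
  turn:
    - [0,0,0]
    - [0,0,0]
    - [0,0,0]
    - [0,0,0]
    - [0,0,0]
    - [0,0,0]
    - [0,0,0]
    - [0,0,0]
  fingers: [1,1,1,1,1,1,1,1]

```text
time: 15.15
tcp_pos: [407.2, 32.7, 178.8]
tool_rot: [0.001, 0.011, 1.0, -0.0]
contact_force: [-0.3, 0.6, 0.2]
width: 91.7
grasp_force: 0.0
```

```bash
python3 - 2>/dev/null <<'E'
from h import *
print(read_state()['tcp_pos'],read_state()['time'])
for n in('top','scene','wrist'):
    p,d,X=cloud(n); x,y,z=np.moveaxis(X,-1,0)
    m=(x>480)&(x<740)&(abs(y-30)<60)&(abs(z-75)<5)
    P=X[m]; print(n,m.sum(),np.percentile(P[:,2],[5,50,95]),cv2.minAreaRect(P[:,:2].astype(np.float32)))
    hs=cv2.cvtColor(p,cv2.COLOR_RGB2HSV)
    b=(x>360)&(x<740)&(abs(y-43)<110)&(hs[...,0]>95)&(hs[...,0]<125)&(hs[...,1]>120)&(z<35)&(z>8)
    B=X[b]; print(' tray',cv2.minAreaRect(B[:,:2].astype(np.float32)), 'far', [np.median(B[(B[:,0]>700)&(abs(B[:,1]-q)<12),0]) for q in(90,-30)])
    cv2.imwrite(f'pics/{n}5.png',p[...,::-1])
    if n=='top': cv2.imwrite('pics/top5c.png',cv2.resize(p[130:330,230:400,::-1],None,fx=3,fy=3,interpolation=cv2.INTER_CUBIC))
E
```

```text
[407.22714883  32.66330533 178.76162609] 15.15
top 2336 [72.02420864 75.40001381 78.69124616] ((614.01171875, 27.93252944946289), (72.89833068847656, 209.12088012695312), 88.54228973388672)
 tray ((585.23681640625, 44.14732360839844), (198.8558349609375, 277.7369079589844), 89.01091766357422) far [np.float64(722.154095244656), np.float64(719.3840165600564)]
scene 2259 [73.12756783 75.73954799 78.34576194] ((611.6111450195312, 27.85535430908203), (72.30374908447266, 215.83990478515625), 88.79112243652344)
 tray ((548.3701171875, 44.79876708984375), (199.11537170410156, 352.22052001953125), 88.53250885009766) far [np.float64(721.9932590765648), np.float64(719.2088447674538)]
wrist 1358 [72.65850708 74.36920401 75.78726621] ((522.2190551757812, 30.727872848510742), (73.51737213134766, 28.96298599243164), 88.87207794189453)
 tray ((474.3692932128906, 47.033084869384766), (199.58062744140625, 201.73098754882812), 89.08657836914062) far [np.float64(nan), np.float64(nan)]
```

View pics/top5c.png

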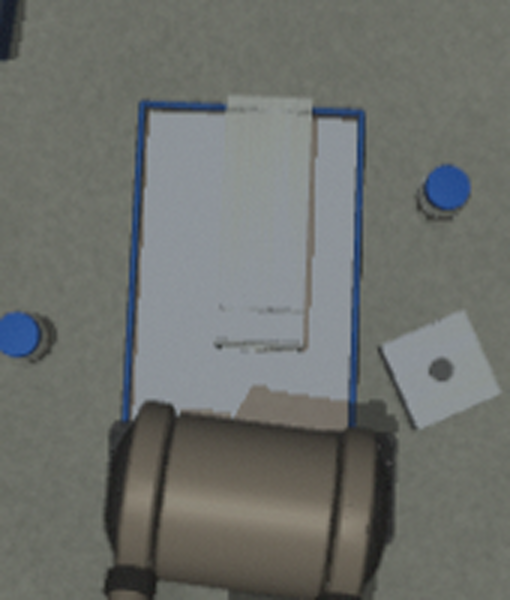

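View pics/wrist5.png

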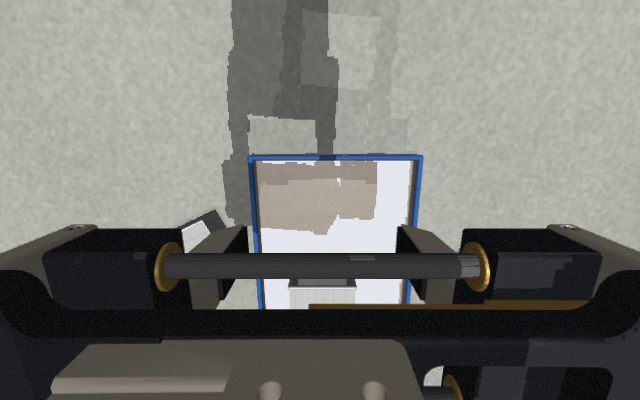

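In the top crop the base is hard against the far wall (row ~103) and the mouth is at row ~345, facing the robot. The wrist view shows the mouth square at columns 290–356, row 285. The lid and pots haven't moved. To make sure it's flush, I'll give a light push on both rim side walls with the fingertips.

Emit:
drive_tool:
  linear:
    - [0,0,1]
    - [0,0,1]
    - [0,0,1]
    - [0,0,1]
    - [0,0,1]
    - [0,0,1]
    - [0,0,1]
    - [0,0,0.9]
    - [0,0,0]
    - [0,0,0]
  turn:
    - [0,0,0]
    - [0,0,0]
    - [0,0,0]
    - [0,0,0]
    - [0,0,0]
    - [0,0,0]
    - [0,0,0]
    - [0,0,0]
    - [0,0,0]
    - [0,0,0]
  fingers: [0.3,0.3,0.3,0.3,0.3,0.3,0.3,0.3,0.3,0.3]

```text
time: 16.3
tcp_pos: [406.9, 32.7, 19.9]
tool_rot: [-0.0, 0.011, 1.0, 0.0]
contact_force: [0.2, 0.2, 0.3]
width: 60.2
grasp_force: 0.0
```

Emit:
drive_tool:
  linear:
    - [-0.5,0,0]
    - [-0.5,0,0]
    - [-0.5,0,0]
    - [-0.5,0,0]
    - [-0.5,0,0]
    - [-0.5,0,0]
    - [-0.5,0,0]
    - [-0.3,0,0]
    - [-0.15,0,0]
    - [0,0,0]
  turn:
    - [0,0,0]
    - [0,0,0]
    - [0,0,0]
    - [0,0,0]
    - [0,0,0]
    - [0,0,0]
    - [0,0,0]
    - [0,0,0]
    - [0,0,0]
    - [0,0,0]
  fingers: [0.3,0.3,0.3,0.3,0.3,0.3,0.3,0.3,0.3,0.3]

```text
time: 17.3
tcp_pos: [485.7, 31.0, 19.8]
tool_rot: [-0.0, 0.011, 1.0, 0.0]
contact_force: [0.1, 0.6, 0.1]
width: 59.6
grasp_force: 0.0
```

Emit:
drive_tool:
  linear:
    - [-0.1,0,0]
    - [-0.1,0,0]
    - [-0.1,0,0]
    - [0,0,0]
  turn:
    - [0,0,0]
    - [0,0,0]
    - [0,0,0]
    - [0,0,0]
  fingers: [0.3,0.3,0.3,0.3]

```text
time: 17.7
tcp_pos: [491.8, 30.8, 20.0]
tool_rot: [0.0, 0.011, 1.0, 0.0]
contact_force: [-1.0, 0.5, -0.4]
width: 59.7
grasp_force: 0.0
```

Emit:
drive_tool:
  linear:
    - [-0.08,0,0]
    - [-0.08,0,0]
    - [-0.08,0,0]
    - [0,0,0]
  turn:
    - [0,0,0]
    - [0,0,0]
    - [0,0,0]
    - [0,0,0]
  fingers: [0.3,0.3,0.3,0.3]

```text
time: 18.1
tcp_pos: [496.6, 30.7, 19.9]
tool_rot: [0.0, 0.011, 1.0, 0.0]
contact_force: [0.4, -0.2, -0.1]
width: 59.4
grasp_force: 0.0
```

Emit:
drive_tool:
  linear:
    - [-0.06,0,0]
    - [-0.06,0,0]
    - [0,0,0]
  turn:
    - [0,0,0]
    - [0,0,0]
    - [0,0,0]
  fingers: [0.3,0.3,0.3]

```text
time: 18.4
tcp_pos: [496.6, 30.8, 19.6]
tool_rot: [-0.002, 0.011, 1.0, 0.0]
contact_force: [-8.0, -0.8, 3.6]
width: 59.6
grasp_force: 3.3
```

8 N on the rim with no further travel, so it is flush. I'll back off and hand in.

Emit:
drive_tool:
  linear:
    - [0.3,0,0]
    - [0.6,0,0]
    - [1,0,0]
    - [0.5,0,-0.5]
    - [0,0,-1]
    - [0,0,-1]
    - [0,0,-1]
    - [0,0,-1]
    - [0,0,-1]
    - [0,0,-1]
    - [0,0,0]
    - [0,0,0]
  turn:
    - [0,0,0]
    - [0,0,0]
    - [0,0,0]
    - [0,0,0]
    - [0,0,0]
    - [0,0,0]
    - [0,0,0]
    - [0,0,0]
    - [0,0,0]
    - [0,0,0]
    - [0,0,0]
    - [0,0,0]
  fingers: [0.3,0.3,0.3,0.3,0.3,0.3,0.3,0.3,0.3,0.3,0.3,0.3]

```text
time: 19.6
tcp_pos: [450.7, 31.7, 149.8]
tool_rot: [0.001, 0.011, 1.0, 0.0]
contact_force: [-0.2, 0.1, -1.1]
width: 59.9
grasp_force: 0.0
```

```bash
python3 - 2>/dev/null <<'E'
from h import *
print(read_state()['contact_force'])
p,d,X=cloud('scene'); x,y,z=np.moveaxis(X,-1,0)
P=X[(x>500)&(x<740)&(abs(y-30)<60)&(abs(z-75)<4)]
print(np.percentile(P[:,2],[5,50,95]),cv2.minAreaRect(P[:,:2].astype(np.float32)))
for nm,f in(('cap',abs(z-62)<6),('lid',abs(z-40)<4)):
    k,l,s,c=cv2.connectedComponentsWithStats((f&(x>350)&(x<850)&(abs(y)<250)).astype(np.uint8))
    for j in range(1,k):
        if s[j,4]>80: print(nm,X[l==j].mean(0).round(1))
print(job_done())
E
```

```text
[-0.18972721  0.14555839 -1.08033558]
[73.16822702 75.7261491  78.05321019] ((613.248046875, 27.855934143066406), (72.361572265625, 212.85072326660156), 88.722412109375)
cap [516.9 232.2  62.1]
cap [ 648.7 -126.9   62. ]
cap [717.4  24.9  61.5]
lid [ 495.  -124.2   40.6]
the job is handed in; nothing more can be done
None
```

The job is handed in: the canister lies on its side in the tray, mouth towards the robot and base flush against the far end wall; it was lowered gently with its base edge kept on the tray, and the lid and both pots did not move.

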